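Gauge a cell spacer and sort it by height

TASK

One aluminium spacer stands on the seat of the steel step gauge. With closed fingertips lightly feel the top of the gauge's step first, then the top of that spacer; if the spacer is taller than the step, stand it upright in the blue pocket of the grey tray, if it is shorter, in the yellow pocket. Set it down rather than dropping it, and leave the spare spacer on its wooden plate alone.

Things in the scene. Friction and masses are not known exactly. Their poses are not given: they have to be found in the camera images.
- gauge: Fixed steel step gauge, z up. Origin on the table below the centre of its seat (white disc). Seat plate: top at z = 5 mm, x -50 to 90, y -42 to 42 mm. Step: block at x 45 to 90, y -42 to 42 mm, flat top at z = 57 mm, 52 mm above the seat, so a spacer on the seat ends 8 mm above or below it. The spacer stands within 5 mm of the seat's centre; grip it with fingers closing along the gauge's y.
- tray: Fixed grey tray, 90 x 174 mm (x, y), z up, origin at the centre of its underside on the table. Two pockets, each 70 x 72 mm, floor 4 mm above the table, rim 6 mm above the floor: blue floor centred at x = 0, y = +41 mm (taller than the step), yellow floor at x = 0, y = -41 mm (shorter).
- spacer_a_mid (a point): One of two like aluminium spacers: upright cylinders 26 mm across, copper band low down, black dot on top, 70 to 145 g. One is 60 mm tall, the other 44 mm; it is not told which is which, nor which stands on the gauge seat and which (the spare) on the dark wooden plate, 5 mm thick. The point: on its axis, 28 mm above its foot, a good height to grip; z up.
- spacer_b_mid (a point): One of two like aluminium spacers: upright cylinders 26 mm across, copper band low down, black dot on top, 70 to 145 g. One is 60 mm tall, the other 44 mm; it is not told which is which, nor which stands on the gauge seat and which (the spare) on the dark wooden plate, 5 mm thick. The point: on its axis, 28 mm above its foot, a good height to grip; z up.

How it is judged (in metres and radians):
On the way, in this order (a step that is already met when the one before it is completed fails the run):
1. the fingertips touch the top of the gauge's step (contact force between the fingers and gauge above 0.5 N and z of the grasp point in the frame of gauge above 0.059 m and x of the grasp point in the frame of gauge above 0.035 m).
2. the fingertips touch the top of the spacer on the gauge seat (((contact force between the fingers and spacer_a above 0.5 N and horizontal distance between spacer_a_mid and gauge below 0.025 m and z of the grasp point in the frame of spacer_a_mid above 0.034 m) or (contact force between the fingers and spacer_b above 0.5 N and horizontal distance between spacer_b_mid and gauge below 0.025 m and z of the grasp point in the frame of spacer_b_mid above 0.018 m))).
At the end, for the whole second after the job is handed in: The gauged spacer stands upright (within 10 degrees) and still on the floor of its pocket, blue if taller than the step, yellow if shorter, its axis within 23 mm of the pocket's centre along each side. The spare is within 20 mm of where it began and the gauge seat is empty (((x of spacer_a_mid in the frame of tray between -0.023 and 0.023 m and y of spacer_a_mid in the frame of tray between 0.018 and 0.064 m and z of spacer_a_mid in the frame of tray below 0.037 m and angle between spacer_a_mid's own z axis and vertical below 0.17 rad and linear speed of spacer_a below 0.02 m/s and distance of spacer_b_mid from where it was at the start of the episode below 0.02 m and horizontal distance between spacer_b_mid and gauge above 0.08 m) or (x of spacer_b_mid in the frame of tray between -0.023 and 0.023 m and y of spacer_b_mid in the frame of tray between -0.064 and -0.018 m and z of spacer_b_mid in the frame of tray below 0.037 m and angle between spacer_b_mid's own z axis and vertical below 0.17 rad and linear speed of spacer_b below 0.02 m/s and distance of spacer_a_mid from where it was at the start of the episode below 0.02 m and horizontal distance between spacer_a_mid and gauge above 0.08 m))); the robot touches nothing.
It fails at once if a spacer is let fall from more than about 30 mm ((contact force between spacer_a and anything else below 0.001 N and height (world z) of spacer_a_mid above 0.063 m) or (contact force between spacer_b and anything else below 0.001 N and height (world z) of spacer_b_mid above 0.063 m)).
It fails at once if the gauge or the spacer on it is pressed with more than 60 N (contact force between any of the fingers, spacer_a, spacer_b and gauge above 60 N).
It fails at once if the spare spacer is knocked over or carried off (distance of each of spacer_a_mid, spacer_b_mid from where it was at the start of the episode above 0.02 m).
It also fails if it takes over 56 s, if anything falls off the work surface, if the arm or the gripper's body presses on something with over 40 N, if the wrist force passes 120 N, or if a joint passes its speed limit or range.

ROBOT

A 6-joint arm with a two-finger parallel gripper is mounted at the origin on the work surface. World frame = base frame: x ahead of the robot, y to its left, z up, the work surface at z = 0. Lengths are in mm, angles in rad, forces in N, time in s.
With the tool pointing down it reaches from about 275 to 825 mm from the base axis. Payload 5.2 kg.
Tool frame: the origin (TCP) lies at the very end of the fingers, on their centre line; the grasp point (between the pads) lies 19 mm behind it; z points along the fingers, y is the direction in which the jaws open and shut (so a half turn about z gives the same grasp; the last joint's range is limited). The gripper opens to 93 mm and grips with 3 to 60 N. Pads are 15 mm wide; open, the fingers measure 128 mm over their backs; the gripper's body (75 mm by 188 mm) begins 65 mm behind the grasp point.
Start: joints at [1.013, 0.259, 1.535, -0, 1.348, -0.203], TCP at [191.05, 515.757, 218.653] pointing down, gripper open.
Joint ranges: [-3.14, 3.14], [-0.91, 2.08], [0.19, 2.58], [-1.22, 4.36], [0.22, 2.71], [-3.12, 3.12]. Speed limits (rad/s): [2.57, 2.57, 3.14, 3.14, 3.14, 3.14].

INTERFACE

Orientations are given as [roll, pitch, yaw] about the fixed x, y, z axes, in that order (R = Rz(yaw) Ry(pitch) Rx(roll)).
In Python, from bench import robot gives the robot as it stands. The module is installed in compiled form; this text tells all that it offers. Calls block until the motion is done:
- robot.move_ptp(position, orientation): joint-space move of the TCP to a pose.
- robot.move_linear(position, ori=None, speed=150, f_stop=None): straight line of the TCP; ori=None keeps the orientation; speed is the mean speed in mm/s. With f_stop (N) it stops when the force on the tool has changed by that much, and returns True; else False.
- robot.move_j(angles): joint-space move.
- robot.move_gripper(opening): opening from 0.0 (shut) to 1.0 (fully open); the grip force is fixed at half the most; returns when the fingers have stopped.
- robot.sleep(seconds).
- robot.inverse_kinematics(position, orientation): joint angles nearest the present ones, or None.
- robot.get_image(name): name is "side" or "top" or "wrist"; returns a dict with "img" (420x560x3 uint8, blue, green, red), "fovy" (degrees; the focal length in pixels is half the picture's height over the tangent of half this angle, whatever the lens; pixels are square), "cx", "cy" (the principal point, pixels), "eye" and "orientation" of the camera in the world. Camera axes: x right, y down, z forward; pixel columns grow to the right and rows downward; lengths in mm; the calibration is good to about 2 mm. The wrist camera is an equidistant fisheye: a pixel r from the principal point sees the ray r / f radians off the axis. A picture is of the moment at which its call begins. There is no depth.
A pose or a line that the arm cannot do raises robot.MotionError and nothing moves.
- robot.hand_in(): hands the job in, once; it reports no verdict.
Readings, each from a call of its own:
- robot.current_t(): time.
- robot.current_qpos(): joint angles.
- robot.current_joint_vel(): joint speeds.
- robot.current_joint_efforts(): joint torques, N m.
- robot.current_tcp_pos(): TCP position.
- robot.current_eef_rot(): TCP orientation.
- robot.current_contact_force(): force on the tool from outside, world axes, zero at the start.
- robot.current_ft_torque(): the same for the moment, N m.
- robot.current_gripper_width(): opening from 0.0 (shut) to 1.0 (fully open).
Only numpy, scipy, OpenCV 4.12 (cv2) and the standard library are available. Lean on these libraries where they do the work, as an engineer would, in place of code of your own. Each camera call takes 0.05 s, during which the arm holds its last target. There are 200 camera calls.

## Working session

There is one attempt and no reset: what is moved stays moved. The work goes in short steps, each a Python script; the robot and the scene stay as the last script left them, time stands still between calls to the robot, and variables do not carry over. Pictures are saved under pics/ and viewed, about 8 in all and at most 12, crops included, and the job is handed in when it is done.

```bash
mkdir -p pics; cat > h.py <<'E'
import numpy as np, cv2
from scipy.spatial.transform import Rotation as R
from bench import robot
def cam(name):
    d=robot.get_image(name); return d
def rot(o):
    o=np.array(o,float)
    return o if o.shape==(3,3) else R.from_euler('xyz',o).as_matrix()
def ray(d,u,v,fish=False):
    f=d['img'].shape[0]/2/np.tan(np.radians(d['fovy'])/2)
    x,y=u-d['cx'],v-d['cy']
    if fish:
        r=np.hypot(x,y);t=r/f
        c=np.array([np.sin(t)*x/max(r,1e-9),np.sin(t)*y/max(r,1e-9),np.cos(t)])
    else: c=np.array([x/f,y/f,1.])
    return np.array(d['eye']),rot(d['orientation'])@c
def atz(d,u,v,z,fish=False):
    e,r=ray(d,u,v,fish); return e+r*(z-e[2])/r[2]
E
python3 - <<'E'
from h import *
import pickle
D={}
for n in("top","side","wrist"):
    d=cam(n);D[n]=d
    print(n,d['fovy'],d['cx'],d['cy'],d['eye'],d['orientation'])
    cv2.imwrite(f'pics/{n}0.png',d['img'])
pickle.dump(D,open('d0.pkl','wb'))
E
```

```text
top 42.02487302632618 268.3944247435152 217.8330205596461 [457.76585796   8.90059931 906.16360037] [-3.00139632 -0.01175297 -1.5971888 ]
side 46.45986312605931 260.0650786460827 210.69108094078604 [ 294.25131776 -694.49089356  519.07676484] [-2.13430899  0.02412221 -0.43176966]
wrist 65.70646984690485 279.256009818521 214.93535719471797 [124.25808698 541.94945123 383.48428649] [2.88103567e+00 2.43278261e-03 1.21603826e+00]
```

View pics/top0.png

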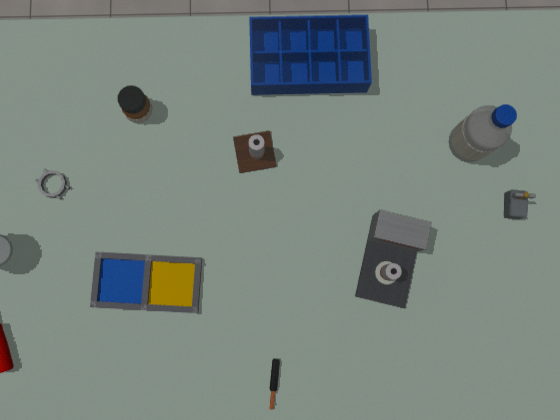

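View pics/side0.png

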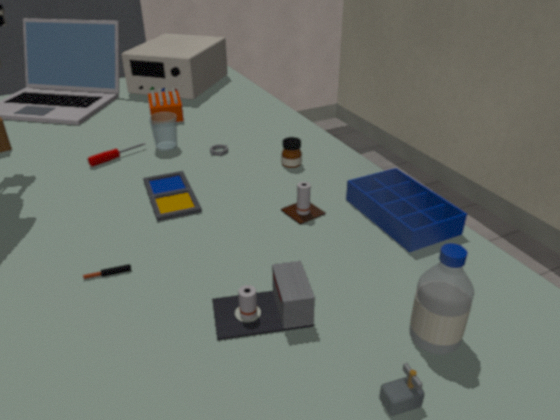

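Top: gauge seat at about (387,272), step at about (402,230), tray at about (148,282), spare at about (257,148). I'll enlarge the gauge and tray for exact corners.

```bash
python3 - <<'E'
from h import *
i=cv2.imread('pics/top0.png')
def crop(x,y,w,h,s,n):
    c=cv2.resize(i[y:y+h,x:x+w],None,fx=s,fy=s,interpolation=cv2.INTER_CUBIC)
    c=cv2.convertScaleAbs(c,alpha=1.4,beta=20)
    for k in range(0,w,10): cv2.putText(c,str(x+k),(k*s,8),0,.3,(0,0,255),1); cv2.line(c,(k*s,10),(k*s,16),(0,0,255))
    for k in range(0,h,10): cv2.putText(c,str(y+k),(0,k*s+3),0,.3,(0,0,255),1); cv2.line(c,(20,k*s),(26,k*s),(0,0,255))
    cv2.imwrite(f'pics/{n}.png',c)
crop(345,203,95,110,5,'cg'); crop(85,245,125,75,6,'ct')
E
```

```text
(no output)
```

View pics/cg.png

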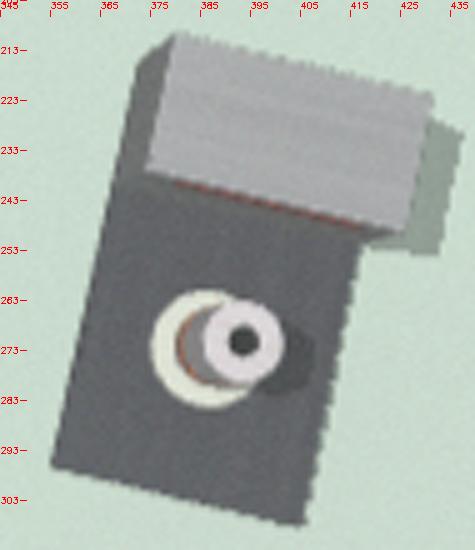

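View pics/ct.png

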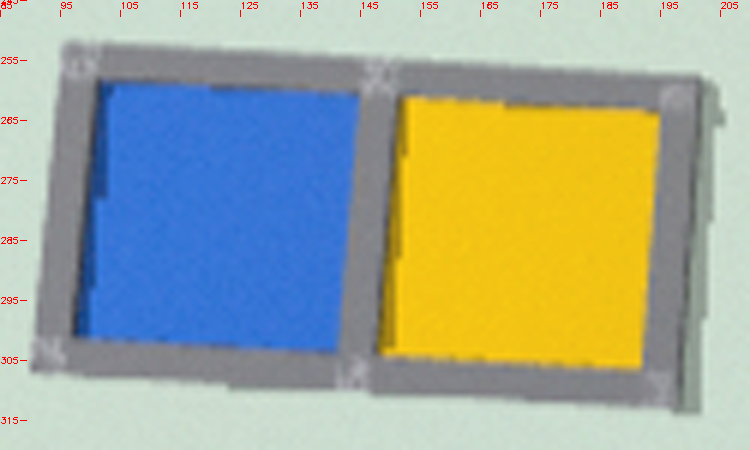

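Crops show the step-top corners (/5 px), seat corners, white disc centre and spacer dot at crop (243,341). The tray outer corners and pocket edges are clear too.

```bash
python3 - <<'E'
from h import *
import pickle
from scipy.optimize import least_squares
d=pickle.load(open('d0.pkl','rb'))['top']
g=lambda a,b:(345+a/5-.4,203+b/5-.4); t=lambda a,b:(85+a/6-.4,245+b/6-.4)
def fit(obs,z,mod,n):
    P=np.array([atz(d,*o,zz)[:2] for o,zz in zip(obs,z)]);M=np.array(mod,float)
    f=lambda p:((M@np.array([[np.cos(p[2]),np.sin(p[2])],[-np.sin(p[2]),np.cos(p[2])]])+p[:2])-P).ravel()
    s=min((least_squares(f,[*P.mean(0),a]) for a in(0,1.5,-1.5,3)),key=lambda s:s.cost)
    print(n,s.x,'res',s.fun.round(1)); return s.x
G=fit([g(175,33),g(433,95),g(403,232),g(148,170),g(50,465),g(303,525),g(209,349)],[57]*4+[5]*3,
 [(90,42),(90,-42),(45,-42),(45,42),(-50,42),(-50,-42),(0,0)],'gauge')
T=fit([t(65,42),t(702,78),t(32,372),t(682,408)],[10]*4,[(45,87),(45,-87),(-45,87),(-45,-87)],'tray')
fl=fit([t(97,80),t(360,94),t(340,354),t(73,338),t(403,96),t(660,110),t(643,368),t(379,354)],[10,10,10,10]*2,
 [(35,77),(35,5),(-35,5),(-35,77),(35,-5),(35,-77),(-35,-77),(-35,-5)],'tray pockets')
for h in(49,65):
    p=atz(d,*g(243,341),h)[:2]; c,s=np.cos(G[2]),np.sin(G[2]); print(h,p,np.array([[c,s],[-s,c]])@(p-G[:2]))
    S=pickle.load(open('d0.pkl','rb'))['side']
    print(' side',atz(S,247.5,290.5,h)[:2])
print('spare', [atz(d,256.5,142.5,h)[:2] for h in(49,65)],[atz(S,304,185.5,h)[:2] for h in(49,65)], atz(d,386.4,272.4,5))
print(robot.current_eef_rot(),robot.current_gripper_width(),robot.current_t())
E
```

```text
gauge [ 4.89493463e+02 -1.96546906e+02 -2.64790014e-01] res [ 0.6  0.3  0.4 -0.6 -0.2 -1.1  0.4  1.2 -0.5 -0.4 -1.   0.3  0.3  0.3]
tray [ 4.83748002e+02  1.96014932e+02 -8.04698173e-02] res [ 0.4 -0.1  0.7 -0.4 -0.7 -0.2 -0.4  0.7]
tray pockets [ 4.83837574e+02  1.96279695e+02 -7.83410400e-02] res [ 0.2 -0.1  0.2 -0.5  0.2 -0.  -0.3  0.1  0.2  1.2  0.2 -0.8 -0.3 -0.4
 -0.3  0.5]
49 [ 489.83987662 -197.59141003] [ 0.60769395 -0.9174417 ]
 side [ 489.82700018 -199.94035601]
65 [ 489.24117609 -193.7369858 ] [-0.97886864  2.64596224]
 side [ 483.17019186 -216.77336967]
spare [array([701.69104495,  11.59431448]), array([697.13788498,  11.54403301])] [array([710.33666013,  30.83439291]), array([696.17436585,   6.14650052])] [ 489.15626446 -196.81942819    5.        ]
[-3.14022009e+00 -2.76599609e-04  2.78681131e+00] 1.0003988364449874 0.15
```

Gauge and tray fits are good to about 1 mm, and both camera views suggest the spacer is the short one (top at about 49). Now I'll feel the step, then the spacer.

```bash
cat >> h.py <<'E'
GX,GY,GA=489.49,-196.55,-.2648
TX,TY,TA=483.8,196.15,-.0795
def fr(x0,y0,a,x,y): return [x0+np.cos(a)*x-np.sin(a)*y, y0+np.sin(a)*x+np.cos(a)*y]
def ori(yaw): return [np.pi,0,yaw]
def touch(xy,z0,z1):
    robot.move_linear([*xy,z0],speed=100); robot.sleep(.3)
    f0=np.array(robot.current_contact_force())
    hit=robot.move_linear([*xy,z1],speed=12,f_stop=3)
    p=robot.current_tcp_pos(); print('hit',hit,p,np.array(robot.current_contact_force())-f0,robot.current_t())
    robot.sleep(.1); print(np.array(robot.current_contact_force())-f0)
    robot.move_linear([p[0],p[1],z0+20],speed=60)
    return hit,p
E
python3 - <<'E'
from h import *
robot.move_gripper(0.0)
s=fr(GX,GY,GA,66,0)
for y in (GA,GA+np.pi): print(robot.inverse_kinematics([*s,110],ori(y)))
y=GA+np.pi
robot.move_ptp([*s,110],ori(y))
print(robot.current_gripper_width(),robot.current_t())
hit,p=touch(s,67,50)
if hit and 53<p[2]<61:
    a=[489.8,-197.6]
    robot.move_linear([*a,90],speed=100)
    touch(a,75,43)
cv2.imwrite('pics/w1.png',cam('wrist')['img'])
E
```

```text
[-5.56765753e-01  4.24834988e-01  1.57450756e+00 -4.44089210e-16
  1.14225011e+00  1.27883057e+00]
[-0.55676575  0.42483499  1.57450756  0.          1.14225011 -1.86276208]
0.0045117683914029415 4.4917
hit True [ 553.11994614 -213.78235381   57.29926774] [-0.18071246  0.62313641  4.84790548] 6.2333
[-1.08820859  0.59374194  4.61427479]
hit True [ 489.83880357 -197.64570103   49.30630675] [0.19043195 0.29602662 3.35997053] 10.3
[-0.19009834  0.16314828  5.61366829]
```

Step touched at z = 57.3 and spacer top at 49.3. It is 8 mm shorter, so it is the 44 mm one and goes in the yellow pocket. Now the grip, with a picture before carrying.

```bash
python3 - <<'E'
from h import *
a=[489.8,-197.6]
robot.move_linear([*a,100],speed=100)
robot.move_gripper(1.0)
robot.move_linear([*a,45],speed=100)
print(robot.move_linear([*a,14],speed=50,f_stop=8))
robot.move_gripper(0.0)
print(robot.current_gripper_width()*93,robot.current_tcp_pos(),robot.current_t())
robot.sleep(.2); print(robot.current_contact_force())
robot.move_linear([*a,60],speed=50)
robot.sleep(.2); print(robot.current_contact_force(),robot.current_gripper_width()*93)
b=np.hstack([cam('side')['img'][200:360,150:350],cv2.resize(cam('wrist')['img'],None,fx=.5,fy=.5)[:160]])
cv2.imwrite('pics/grip.png',cv2.resize(b,None,fx=1.6,fy=1.6))
E
```

```text
False
25.349562857419805 [ 489.79861674 -197.60113942   13.99987586] 15.625
[ 0.50450557 -0.56583553 -0.01617465]
[ 0.29032535  0.60427407 -0.42782363] 25.758581642600134
```

View pics/grip.png

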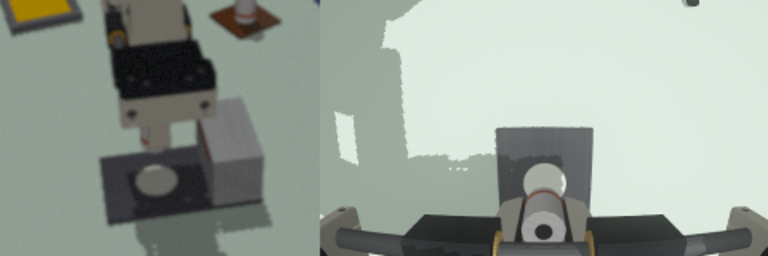

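The spacer is held upright (25.8 mm between the fingers) and the white disc on the seat is empty. Next I carry it to the yellow pocket and set it down by feel.

```bash
python3 - <<'E'
from h import *
a=[489.8,-197.6]
robot.move_linear([*a,120],speed=100)
t=fr(TX,TY,TA,0,-41); print(t)
robot.move_ptp([*t,110],ori(TA+np.pi))
robot.move_linear([*t,30],speed=80); robot.sleep(.3)
f0=np.array(robot.current_contact_force()); print(f0,robot.current_gripper_width()*93)
hit=robot.move_linear([*t,10.5],speed=12,f_stop=3)
print(hit,robot.current_tcp_pos(),np.array(robot.current_contact_force())-f0,robot.current_t())
cv2.imwrite('pics/place.png',cv2.resize(cam('side')['img'][130:270,90:290],None,fx=3,fy=3))
E
```

```text
[np.float64(480.5439323909545), np.float64(155.27949689904312)]
[-0.31627587 -0.52784812 -1.23819362] 25.319674166830538
True [480.55423168 155.27445913  12.97617278] [0.34152211 0.32057087 5.93859173] 21.9917
```

View pics/place.png

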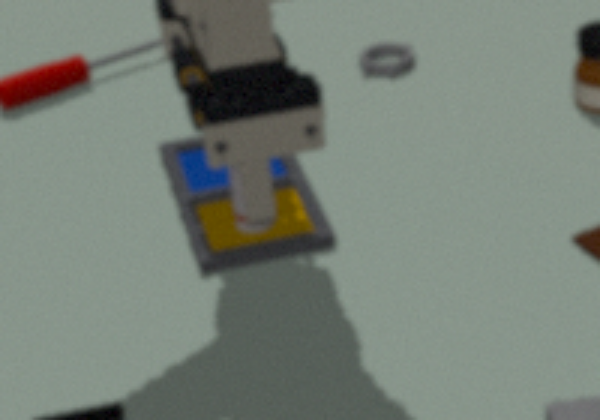

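The spacer touched down at TCP z = 12.98, as expected (13), and sits mid-yellow. I'll release, retreat and check.

```bash
python3 - <<'E'
from h import *
t=fr(TX,TY,TA,0,-41)
robot.move_gripper(0.6)
robot.move_linear([*t,150],speed=60)
robot.move_ptp([380,-40,280],ori(TA+np.pi)); robot.sleep(.5)
d=cam('top'); s=cam('side')
cv2.imwrite('pics/end.png',np.hstack([cv2.resize(d['img'][240:320,80:210],(520,320),interpolation=2),cv2.resize(s['img'][165:245,140:210],(280,320),interpolation=2)]))
cv2.imwrite('pics/end2.png',d['img'])
o=cv2.absdiff(d['img'],cv2.imread('pics/top0.png'))[125:180,225:285]; print('spare change',o.max(),o.mean(),robot.current_t())
E
```

```text
spare change 10 4.168888888888889 26.7917
```

View pics/end.png

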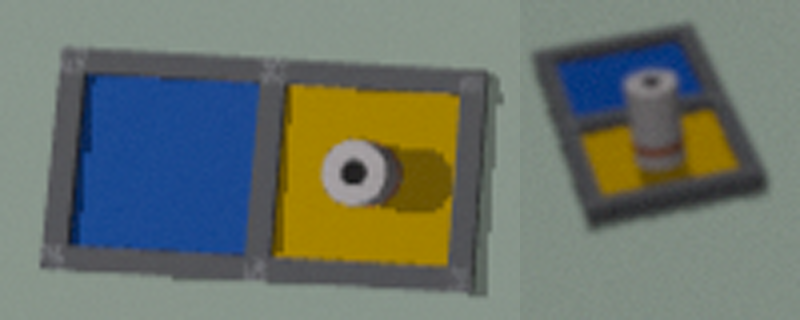

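View pics/end2.png

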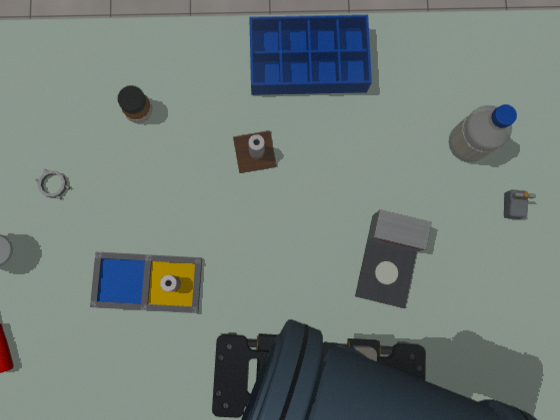

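The spacer stands in the yellow pocket with its dot at (168,283), the gauge disc at (387,272) is empty, and the spare at (257,142) has not moved.

```bash
python3 - <<'E'
from h import *
d=cam('top');p=atz(d,168,283,48)[:2];c,s=np.cos(TA),np.sin(TA)
q=np.array([[c,s],[-s,c]])@(p-[TX,TY]);print(q)
if abs(q[0])<15 and abs(q[1]+41)<15: robot.hand_in();print('handed in',robot.current_t())
E
```

```text
[ -0.39819844 -41.83565074]
the job is handed in; nothing more can be done
the job is handed in; nothing more can be done
```

I stood the gauged spacer upright in the yellow pocket and handed the job in at about 27 s of the 56 s allowed. I got no verdict back.

- **Feeling:** with closed fingertips I touched the step top at z = 57.3 mm, then the spacer top at z = 49.3 mm, both at about 3–6 N. The spacer is 8 mm shorter than the step, so it is the 44 mm one and belongs in yellow. The camera views suggested the same.
- **Placing:** I gripped it along the gauge's y (25.8 mm between the fingers) and lowered it until it touched the pocket floor. Contact came at TCP z = 13.0 mm, as expected, and only then did I release it.
- **Last checks:** its top dot sits at tray (-0.4, -41.8) mm, against a pocket centre of (0, -41). It looks upright in both views, the gauge seat is empty, the spare has not moved, and the robot is clear of everything.

No check failed or disagreed.

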